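# Hang the parts pail on the double hook

## Robot

A 7-joint arm with a two-finger parallel gripper is mounted at the origin on the work surface. World frame = base frame: x ahead of the robot, y to its left, z up, the work surface at z = 0. Lengths are in m, angles in degrees, forces in N, time in s.
With the tool pointing down it reaches from about 0.425 to 0.875 m from the base axis. Payload 4.7 kg.
Tool frame: the origin (TCP) lies midway between the tips of the shut fingers; the grasp point (between the pads) lies 19 mm behind it; z points along the fingers, y is the line along which they close (so a half turn about z gives the same grasp; the last joint's range is limited). The gripper opens to 87 mm and grips with 3 to 60 N. Pads are 19 mm wide; open, the fingers measure 117 mm over their backs; the gripper's body (75 mm by 190 mm) begins 51 mm behind the grasp point.
Start: joints at [68.36, 18.392, -4.016, 83.108, 1.295, 78.541, -3.26], TCP at [0.248, -0.601, 0.223] pointing down, gripper open.
Joint ranges: [-163.93, 163.93], [-17.29, 119.83], [-79.2, 71.16], [3.27, 140.29], [-89.18, 269.18], [5.43, 117.66], [-154.24, 154.24]. Speed limits (degrees/s): [147.25, 147.25, 180, 180, 180, 180, 180].

## Interface

Orientations are given as [roll, pitch, yaw] about the fixed x, y, z axes, in that order (R = Rz(yaw) Ry(pitch) Rx(roll)).
In Python, from cell import env, viewer, boxes_of, masks_of gives the robot as it stands. The module is installed in compiled form; this text tells all that it offers.
- The arm moves only by the tool apply_moves, never from a script. Its argument "moves" is a list of rows, each a list of 7 numbers: the shift along the tool's x, y, z scaled (see below), then the turn, a rotation vector about the tool's x, y, z scaled (see below), then the opening, from 0 (shut) to 1 (fully open). A call has 1 to 20 rows; each row is the pose to reach, as a shift and turn from the pose commanded when the call began, along the tool's axes at that moment; what a row does not reach only later rows make up. The controller multiplies each number of a shift by 0.2 m and each number of a turn by 1.5 rad. A row lasts 1/10 s, in which the tool goes at most 50 mm and 8.59 degrees, less where a joint would pass 70% of its speed; a pose out of reach is approached as far as the arm can. A call with a number of a shift or a turn outside -1 to 1 is refused whole. A call with a gripper value outside its range is refused whole. The fingers move at their own pace and stop on an object; "grip_force" is the grip in N (left out, the last holds). Time passes only in rows, so rows that repeat a pose let the fingers close. It gives the time, the measured TCP pose, the force, the opening and the grip force at its end, in the units of the state.
- env.get_obs(): the state, without advancing time (a new reading comes with each control period).
- viewer.read_camera(name): name is "side" or "top" or "wrist"; returns the picture (420x560x3 uint8, red, green, blue); there is no depth.
- viewer.get_calibration(name): a dict with "fov_y" (degrees; the focal length in pixels is half the picture's height over the tangent of half this angle, whatever the lens; pixels are square), "cx", "cy" (the principal point, pixels), "k1" (the pictures are not rectified: a ray, as slopes to the right and down, at radius r is drawn at 1 + k1 r^2 times it, then the intrinsics apply), "position" and "orientation" of the camera in the world. Camera axes: x right, y up, looking along -z (the intrinsics and any distortion apply to the point x, -y, -z); pixel columns grow to the right and rows downward; lengths in m; the calibration is good to about 2 mm. A picture is of the moment at which its call begins: read the wrist's pose just before it. get_calibration takes no time and is no camera call; for the wrist camera it gives the pose at the moment of the call.
- env.sign_off(): hands the job in; it is judged then, once.
Trained networks look in the newest picture that a camera, given by its name, has taken for a name from the list of things; names that differ only in an ending like _2 or _b are one class to them, and where a whole thing is asked for, a point or a joint stands for the part that bears it (a point fixed in the world has none). Each returns a list of dicts, best first, with "conf" (0 to 1); they miss things now and then, are a little off and sometimes report something else, mostly with a low value. They report only what shows in the picture. A call takes as long as a camera call. They do not tell look-alikes from the thing itself.
- boxes_of(camera, target): "location" ([column, row] in pixels, amid what is visible of it).
- masks_of(camera, target): "pixels" (420x560 bool, what is visible of it) and "location" ([column, row] in pixels, amid what is visible of it).
The state is a dict: "time_s": time; "qpos": joint angles; "joint_velocities": joint speeds; "effort": joint torques, N m; "tool_pos": TCP position; "tool_rot": TCP orientation; "force": force on the tool from outside, world axes, zero at the start; "wrist_torque": the same for the moment, N m; "grip_width": finger opening in m; "grasp_force": force on a finger pad.
Only numpy, scipy, OpenCV 4.12 (cv2) and the standard library are available. Lean on these libraries where they do the work, as an engineer would, in place of code of your own. Each camera call takes 0.05 s, during which the arm holds its last target. There are 200 camera calls.

## Task

Raise the folded bail (swing handle) of the blue parts pail until it stands upright while the pail stays standing where it is, then pick the pail up by the bail's orange grip and hang it on both prongs of the double hook, with the grip drawn right forward against the upturned red tips. Lower it until the hook takes the weight while you still hold it, gently, neither dropping the pail nor pressing it down hard, spill nothing, leave everything else on the bench alone, and leave the pail hanging still.

Things in the scene. Friction and masses are not known exactly. Their poses are not given: they have to be found in the camera images.
- pail: Blue round steel pail with metal parts fixed in it: 90 mm high, outer diameter 120 mm at the rim, 96 mm at the foot, 0.43 to 0.64 kg, standing on the table. Origin: centre of the underside; z up. The bail hinges about the pail's y axis, 80 mm above the origin (pivots at y = +67 and -67 mm). The folded bail sticks out over the rim towards the pail's -x side.
- bail (a joint): Hinge angle of the bail in rad: 0 = folded level towards the pail's -x side, 1.57 = upright (grip straight above the pail's axis), 3.1 = folded over to +x. A little friction (about 0.045 N m; 0.5 N at the grip) keeps it at any angle it is left at.
- crown (a point): Middle of the bail's grip: a straight orange cylinder, 10 mm diameter, 104 mm long, parallel to pail y, 95 mm from the hinge line (at pail x = -95 mm x cos(angle), height 80 mm + 95 mm x sin(angle)). 6 mm side wires run from its ends to the pivots. On the hook it lies across both prongs, along stand y, its axis 9 mm above the prong axis. Weight 4 to 6.3 N with the pail.
- stand: Fixed hook stand. Origin: on the table under the place where the grip's middle hangs when it lies against the upturned tips; z up. Upright post, 20 mm diameter, 307 mm tall, at stand x = +130 mm, on a 12 mm thick base plate (stand x +10 to +180, y -75 to +75 mm). The stand does not give. The hook must never be loaded with more than 18 N, knocks included.
- under_hook (a point): The same point as the stand's origin, with its axes; above it is the double hook: two level steel prongs, 8 mm thick, at stand y = +40 and -40 mm, from the black clamp on the post towards -x as far as x = -6 mm, then slanting up and forward to red tips (x = -20 mm, 20 mm above the prong axis, 5.5 mm radius). Prong axis 220 to 250 mm above the table, clamped by hand, NOT measured: feel for it.
- tin: Bystander: open steel tin, 84 mm diameter, 75 mm high. Origin: centre of its underside. Leave it alone.
- driver: Bystander: red screwdriver lying on the table. Origin: on its underside. Leave it alone.
- redbox: Bystander: clear parts box with red lid, 99 x 79 x 52 mm. Origin: centre of its underside. Leave it alone.
- yellowbox: Bystander: clear parts box with yellow lid, 99 x 79 x 52 mm. Origin: centre of its underside. Leave it alone.
- meter: Bystander: yellow hand meter lying flat, 150 x 85 x 46 mm. Origin: centre of its underside. Leave it alone.
- spanner: Bystander: steel spanner lying on the table. Origin: on its underside. Leave it alone.
- cleaner: Bystander: white can with a red cap, 52 mm diameter, 120 mm high. Origin: centre of its underside. Leave it alone.
Things that resemble listed ones, but are neither listed nor needed, are in the scene too. Leave any pink or yellow look-alike of the pail alone.

How it is judged:
By the outcome, as a careful person would: the job done as asked, in the order asked, and still so for the second after the job is handed in, with the robot touching nothing.
It also fails if it takes over 72 s, if anything falls off the work surface, if the arm or the gripper's body presses on something with over 40 N, if the wrist force passes 120 N, or if a joint passes its speed limit or range.

## Working session

There is one attempt and no reset: what is moved stays moved. The work goes in short steps, Python scripts to look and compute and a tool call to move; the robot and the scene stay as the last step left them, time stands still between calls to the robot, and variables do not carry over. Pictures are saved under pics/ and viewed, at most 11 in all, crops included, and the job is handed in when it is done.

Besides the shell and the picture viewer there is one more tool, called as name([rows], argument=value, ...), one row to a line, values as JSON. apply_moves: Moves the arm, as the interface text tells. Shifts and turns lie within -1 to 1; 1 stands for 0.2 m of shift or 1.5 rad of turn. Its arguments: {"type":"object","properties":{"moves":{"type":"array","items":{"type":"array","items":{"type":"number","minimum":-1,"maximum":1}}},"grip_force":{"type":"number"}},"required":["moves"]}

```bash
mkdir -p pics; cat > h.py <<'E'
import numpy as np, cv2
from scipy.spatial.transform import Rotation as R
from cell import env, viewer, boxes_of, masks_of
def rot(o):
    o=np.array(o,float)
    return R.from_euler('xyz',o,degrees=True).as_matrix() if o.shape==(3,) else (o if o.shape==(3,3) else None)
def cam(n):
    c=viewer.get_calibration(n); f=210/np.tan(np.radians(c['fov_y'])/2); return c,f,rot(c['orientation']),np.array(c['position'])
def proj(n,P,C=None):
    c,f,Rm,t=C or cam(n); p=(np.atleast_2d(P)-t)@Rm
    s=np.stack([p[:,0]/-p[:,2],-p[:,1]/-p[:,2]],1); r2=(s**2).sum(1,keepdims=True)
    return s*(1+c['k1']*r2)*f+[c['cx'],c['cy']]
def ray(n,uv,C=None):
    c,f,Rm,t=C or cam(n); d=(np.atleast_2d(uv)-[c['cx'],c['cy']])/f; s=d.copy()
    for _ in range(30): s=d/(1+c['k1']*(s**2).sum(1,keepdims=True))
    v=np.c_[s[:,0],-s[:,1],-np.ones(len(s))]@Rm.T
    return t,v/np.linalg.norm(v,axis=1,keepdims=True)
def onz(n,uv,z,C=None):
    t,v=ray(n,uv,C); return t+v*((z-t[2])/v[:,2:])
def save(n,fn,box=None,s=1):
    im=viewer.read_camera(n)[:,:,::-1]
    if box: im=im[box[1]:box[3],box[0]:box[2]]
    cv2.imwrite('pics/'+fn,cv2.resize(im,None,fx=s,fy=s,interpolation=cv2.INTER_CUBIC))
E
python3 - <<'E'
from h import *
print(env.get_obs())
for n in('side','top','wrist'):
    print(n,viewer.get_calibration(n))
a=[viewer.read_camera(n) for n in('side','top')]
cv2.imwrite('pics/a.png',a[0][:,:,::-1]);cv2.imwrite('pics/b.png',a[1][:,:,::-1])
for n in('side','top'):
    for t in('pail','crown','stand','tin','cleaner','meter','redbox','yellowbox','driver','spanner'):
        print(n,t,[(np.round(b['location']),round(b['conf'],2)) for b in boxes_of(n,t)])
E
```

```text
{'time_s': 0.0, 'qpos': array([68.36069148, 18.43994315, -4.01477776, 83.17473053,  1.29593239,
       78.54092029, -3.25976234]), 'joint_velocities': array([-0.05299926, -0.04226755,  0.14441832, -0.10531834,  0.00634898,
       -0.05663036, -0.0462264 ]), 'effort': array([ 5.32804133e-04, -4.91294146e+01, -4.03608782e-01, -3.12535894e+01,
       -6.38024951e-02,  4.36877995e-02,  1.96994220e-04]), 'tool_pos': array([ 0.24791868, -0.6002637 ,  0.22145291]), 'tool_rot': array([-1.79889698e+02,  6.89929628e-03,  2.24487696e+01]), 'force': array([ 0.73136403, -0.56902328, -0.23570047]), 'wrist_torque': array([ 0.0518643 , -0.01221579,  0.02338448]), 'grasp_force': 0.0, 'grip_width': 0.08698989783674535}
side {'fov_y': 49.70595348584923, 'cx': 286.9501130874743, 'cy': 201.6667355001568, 'k1': -0.03795273197712693, 'position': array([8.17060542e-04, 8.77151932e-01, 6.89214989e-01]), 'orientation': array([  60.07435749,    0.98092194, -151.44545985])}
top {'fov_y': 47.466314719019735, 'cx': 274.8314596039255, 'cy': 219.4296649163076, 'k1': 0.04252458526438807, 'position': array([0.3298585
[... 951 characters left out ...]
er [(array([108., 322.]), 0.88)]
top pail [(array([339., 279.]), 0.95), (array([203., 279.]), 0.77), (array([226., 151.]), 0.75)]
top crown [(array([225., 233.]), 0.61), (array([220., 126.]), 0.55), (array([183., 301.]), 0.53), (array([322., 256.]), 0.51)]
top stand [(array([331., 155.]), 0.66)]
top tin [(array([136., 271.]), 0.81)]
top cleaner [(array([421., 262.]), 0.61)]
top meter [(array([330., 154.]), 0.69), (array([409., 176.]), 0.58)]
top redbox [(array([135., 220.]), 0.65), (array([142., 169.]), 0.18)]
top yellowbox [(array([418., 212.]), 0.87)]
top driver [(array([276., 246.]), 0.51), (array([223., 205.]), 0.38)]
top spanner [(array([139., 166.]), 0.85), (array([275., 246.]), 0.59)]
```

View pics/a.png

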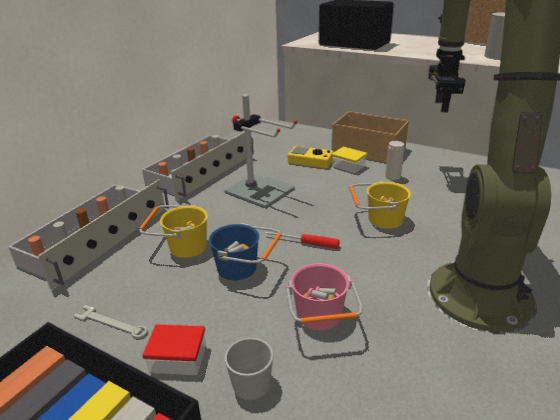

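View pics/b.png

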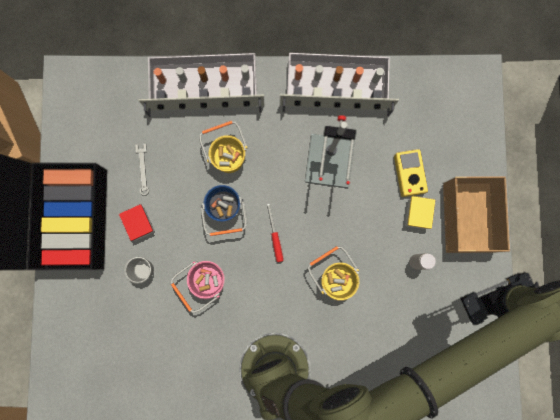

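Candidates for the pail: blue at side (236,250) / top (222,203); yellow at top (226,152), yellow at top (340,282), pink at top (206,280). I choose the blue one. Its orange grip is at top (225,233) / side (271,246). The hook's red tips are near top (321,179) and (348,183).

```bash
python3 - <<'E'
from h import *
from scipy.optimize import least_squares
ims={n:viewer.read_camera(n) for n in('top','side')}
Cs={n:cam(n) for n in ims}
def blob(n,box,hl,hh,smin=120,vmin=60,k=3):
    hsv=cv2.cvtColor(ims[n],cv2.COLOR_RGB2HSV); m=cv2.inRange(hsv,(hl,smin,vmin),(hh,255,255))
    z=np.zeros_like(m); z[box[1]:box[3],box[0]:box[2]]=m[box[1]:box[3],box[0]:box[2]]
    N,l,st,ce=cv2.connectedComponentsWithStats(z); return [(st[i,4],ce[i].round(1),l==i) for i in np.argsort(-st[1:,4])[:k]+1]
B={}
for n,box in (('top',(200,222,248,245)),('side',(255,225,290,270))):
    b=blob(n,box,3,18); print(n,'grip',[(x[0],x[1]) for x in b]); 
    ys,xs=np.nonzero(b[0][2]); p=np.c_[xs,ys]; u=np.linalg.svd(p-p.mean(0),full_matrices=False)[2][0]; s=(p-p.mean(0))@u
    B[n]=p.mean(0); print(' ends',p.mean(0)+u*s.min(),p.mean(0)+u*s.max())
    if n=='top': E=np.array([p.mean(0)+u*s.min(),p.mean(0)+u*s.max()])
def tri(a,b):
    t1,v1=ray('top',a);t2,v2=ray('side',b);v1,v2=v1[0],v2[0]
    s=np.linalg.lstsq(np.c_[v1,-v2],t2-t1,rcond=None)[0]; P,Q=t1+s[0]*v1,t2+s[1]*v2; return (P+Q)/2,np.linalg.norm(P-Q)
print('grip mid',tri(B['top'],B['side']),'ends@.08',onz('top',E,.08))
# pail blue
b=blob('top',(195,178,250,232),100,125,100,25)[0]; print('blue top',b[:2])
pts=np.argwhere(b[2])[:,::-1]; h=cv2.convexHull(pts.astype(np.float32)); el=cv2.fitEllipse(h); print('ell',el, onz('top',el[0],.09))
for n,bx in (('top',(310,165,360,195)),('side',(265,115,305,140))):
    print(n,'tips',[(x[0],x[1]) for x in blob(n,bx,0,4,100,60,4)],[(x[0],x[1]) for x in blob(n,bx,170,179,100,60,4)])
def crop(n,b,s): x,y,X,Y=b; return cv2.resize(ims[n][y:Y,x:X,::-1],(400,500 if 0 else int(400*(Y-y)/(X-x))),interpolation=cv2.INTER_CUBIC)
a=crop('top',(190,170,250,250),0);c=crop('top',(295,110,365,215),0)
d=crop('side',(215,85,315,215),0)
H=min(len(a),len(c),len(d));cv2.imwrite('pics/c.png',cv2.resize(np.hstack([cv2.resize(q,(266,520)) for q in(a,c,d)]),None,fx=1,fy=1))
E
```

```text
top grip [(np.int32(95), array([225.6, 231.5]))]
 ends [241.1672551  229.07292392] [209.98957503 233.93312491]
side grip [(np.int32(128), array([271.1, 245.9]))]
 ends [279.81382551 232.87615127] [262.45427598 258.9717391 ]
grip mid (array([0.4459632 , 0.15637479, 0.0865247 ]), np.float64(0.00014518493109219358)) ends@.08 [[0.45410806 0.10683477 0.08      ]
 [0.43890103 0.20748482 0.08      ]]
blue top (np.int32(366), array([218.7, 200. ]))
ell ((221.3870849609375, 203.09176635742188), (35.246482849121094, 35.840576171875), 6.400437355041504) [[0.53791113 0.1701928  0.09      ]]
top tips [(np.int32(10), array([320.3, 178.3])), (np.int32(8), array([347.5, 182. ]))] []
side tips [(np.int32(12), array([295. , 121.5])), (np.int32(10), array([278. , 129.8]))] []
```

View pics/c.png

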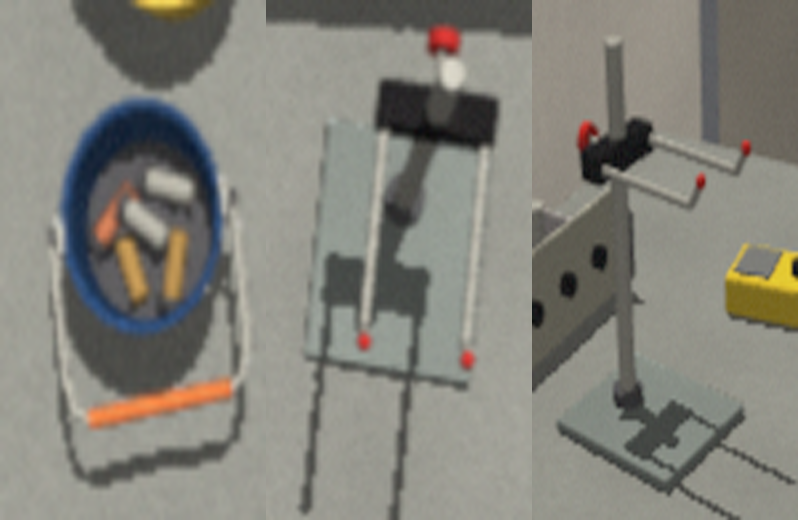

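```bash
cat >> h.py <<'E'
def tri(a,b,n1='top',n2='side',C1=None,C2=None):
    t1,v1=ray(n1,a,C1);t2,v2=ray(n2,b,C2);v1,v2=v1[0],v2[0]
    s=np.linalg.lstsq(np.c_[v1,-v2],t2-t1,rcond=None)[0]; P,Q=t1+s[0]*v1,t2+s[1]*v2; return (P+Q)/2,np.linalg.norm(P-Q)
E
python3 - <<'E'
from h import *
A=tri((320.3,178.3),(278,129.8)); B=tri((347.5,182),(295,121.5)); print(A,B)
d=A[0]-B[0]; print('sep',np.linalg.norm(d),'yaw',np.degrees(np.arctan2(-d[0],d[1])))
y=np.arctan2(-d[0],d[1]); X=np.array([np.cos(y),np.sin(y),0]);m=(A[0]+B[0])/2
print('origin',m+X*.02)
# post top: crop pixel (450,73) in panel2 -> top
print('post top', onz('top',(295+(450-266)*70/266,110+73*105/520),.307), 'pred',m+X*.15)
for n in('top','side'): print(n,proj(n,[m+X*.15+[0,0,.307-m[2]],m+X*.15+[0,0,-m[2]+.012]]))
# base plate corners
pl=[m+X*(.02+a)+np.array([-X[1],X[0],0])*b+[0,0,.012-m[2]] for a,b in((.01,.075),(.01,-.075),(.18,.075),(.18,-.075))]
for n in('top','side'): print(n,proj(n,pl).round(1).tolist())
# pail prediction
c=np.array([.538,.170,0])
E
```

```text
(array([ 0.58874992, -0.1354571 ,  0.24254753]), np.float64(0.0005862240803876067)) (array([ 0.57762481, -0.21480216,  0.24221451]), np.float64(6.6863223808607e-05))
sep 0.08012189290950748 yaw -7.981512035053853
origin [ 0.60299362 -0.1779067   0.24238102]
post top [[ 0.72953995 -0.19604026  0.307     ]] pred [ 0.7317343  -0.19595767  0.24238102]
top [[343.37797992 123.97949991]
 [330.6328894  149.68439836]]
side [[244.7031462   94.27848439]
 [250.45180498 184.33649816]]
top [[304.5, 181.0], [348.1, 186.8], [310.8, 132.7], [354.1, 138.4]]
side [[264.8, 204.8], [294.3, 185.3], [223.0, 189.2], [253.6, 172.0]]
```

The crop confirms the blue pail: bail folded towards the robot, grip about 0.09 m from the axis as expected. The stand agrees with its plate and post: yaw -8°, origin (0.603, -0.178).

```bash
cat >> h.py <<'E'
def mv(Ps,start=None):
    """Ps: list of (pos,yaw,tilt) ; chained calls; prints numbers for each call assuming exact reach"""
    o=env.get_obs(); p=np.array(o['tool_pos']); M=rot(o['tool_rot'])
    for q,yaw,t in Ps:
        T=R.from_euler('xyz',[180,0,yaw],degrees=True)*R.from_rotvec([-np.radians(t),0,0]); T=T.as_matrix()
        d=M.T@(np.array(q)-p)/.2; r=R.from_matrix(M.T@T).as_rotvec()/1.5
        print(d.round(3).tolist(),r.round(3).tolist(),'rows',np.ceil(max(np.linalg.norm(d)*.2/.05,np.degrees(np.linalg.norm(r)*1.5)/8.59)))
        p=np.array(q);M=T
E
python3 - <<'E'
from h import *
mv([((.36,-.50,.38),45,0),((.46,-.34,.40),75,0),((.50,-.16,.40),98.6,0),((.48,0.03,.38),98.6,0),((.446,.13,.25),98.6,0)])
E
```

```text
[0.709, -0.252, -0.787] [0.0, 0.0, -0.262] rows 5.0
[0.919, -0.212, -0.1] [-0.0, 0.0, -0.349] rows 4.0
[0.921, -0.04, -0.0] [0.0, 0.0, -0.275] rows 4.0
[0.954, 0.043, 0.1] [0.0, 0.0, 0.0] rows 4.0
[0.52, -0.093, 0.65] [0.0, 0.0, 0.0] rows 4.0
```

apply_moves([
  [0.71, -0.25, -0.79, 0, 0, -0.262, 0.3],
  [0.71, -0.25, -0.79, 0, 0, -0.262, 0.3],
  [0.71, -0.25, -0.79, 0, 0, -0.262, 0.3],
  [0.71, -0.25, -0.79, 0, 0, -0.262, 0.3],
  [0.71, -0.25, -0.79, 0, 0, -0.262, 0.3],
], grip_force=3)

```text
time_s: 1.7
tool_pos: [0.3648, -0.4977, 0.3855]
tool_rot: [179.6, -0.1, 45.3]
force: [0.9, 0.2, 0.5]
grip_width: 0.0548
grasp_force: 0.0
```

apply_moves([
  [0.92, -0.21, -0.1, 0, 0, -0.349, 0.3],
  [0.92, -0.21, -0.1, 0, 0, -0.349, 0.3],
  [0.92, -0.21, -0.1, 0, 0, -0.349, 0.3],
  [0.92, -0.21, -0.1, 0, 0, -0.349, 0.3],
])

```text
time_s: 2.1
tool_pos: [0.4618, -0.3384, 0.4002]
tool_rot: [-180.0, -0.0, 75.3]
force: [1.0, 0.2, -0.7]
grip_width: 0.0281
grasp_force: 0.0
```

apply_moves([
  [0.92, -0.04, 0, 0, 0, -0.275, 0.3],
  [0.92, -0.04, 0, 0, 0, -0.275, 0.3],
  [0.92, -0.04, 0, 0, 0, -0.275, 0.3],
  [0.92, -0.04, 0, 0, 0, -0.275, 0.3],
])

```text
time_s: 2.5
tool_pos: [0.5011, -0.1575, 0.4001]
tool_rot: [-180.0, -0.0, 98.9]
force: [-0.1, -0.4, 0.6]
grip_width: 0.0264
grasp_force: 0.0
```

apply_moves([
  [0.95, 0.04, 0.1, 0, 0, 0, 0.3],
  [0.95, 0.04, 0.1, 0, 0, 0, 0.3],
  [0.95, 0.04, 0.1, 0, 0, 0, 0.3],
  [0.95, 0.04, 0.1, 0, 0, 0, 0.3],
  [0.95, 0.04, 0.1, 0, 0, 0, 0.3],
])

```text
time_s: 3.0
tool_pos: [0.479, 0.0348, 0.3801]
tool_rot: [-180.0, -0.1, 99.2]
force: [0.2, -0.3, 0.9]
grip_width: 0.0261
grasp_force: 0.0
```

```bash
python3 - <<'E'
from h import *
o=env.get_obs();print(o['time_s'],o['tool_pos'],o['tool_rot'],o['force'],o['grip_width'])
C=cam('wrist'); im=viewer.read_camera('wrist'); cv2.imwrite('pics/w1.png',im[:,:,::-1])
print('pred grip',proj('wrist',[[.446,.156,.083],[.538,.170,.09]],C))
hsv=cv2.cvtColor(im,cv2.COLOR_RGB2HSV); m=cv2.inRange(hsv,(3,120,60),(18,255,255))
N,l,st,ce=cv2.connectedComponentsWithStats(m)
for i in range(1,N):
    if st[i,4]>150: print(st[i],ce[i],onz('wrist',ce[i],.082,C))
E
```

```text
3.0 [0.478993   0.03482505 0.38009207] [-1.79984305e+02 -5.16823786e-02  9.91742156e+01] [ 0.23386372 -0.26516849  0.85483656] 0.02608571504560649
pred grip [[270.17415261  74.88925622]
 [343.07810691  75.25352063]]
[175   0  20  23 182] [185.08241758   9.53296703] [[0.33074084 0.21435471 0.082     ]]
[267  30   8  87 642] [270.5482866  70.8411215] [[0.44569544 0.16098616 0.082     ]]
[524  55  11  82 712] [529.26825843  95.84691011] [[0.79105836 0.18818789 0.082     ]]
[431 115  21  23 195] [440.91794872 127.51794872] [[0.68520102 0.12824576 0.082     ]]
[174 250  18  24 163] [182.23312883 262.27607362] [[ 0.35249732 -0.13041335  0.082     ]]
```

View pics/w1.png

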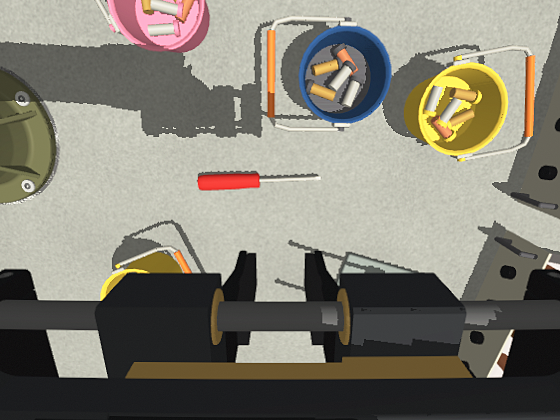

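Wrist view: the blue pail is at (345,75) and its grip at (271,70), matching the prediction, so I move above the grip.

```bash
python3 - <<'E'
from h import *
mv([((.446,.155,.20),98.6,0)])
E
```

```text
[0.64, -0.07, 0.9] [-0.0, 0.001, 0.003] rows 5.0
```

apply_moves([
  [0.64, -0.07, 0.9, 0, 0, 0.003, 0.3],
  [0.64, -0.07, 0.9, 0, 0, 0.003, 0.3],
  [0.64, -0.07, 0.9, 0, 0, 0.003, 0.3],
  [0.64, -0.07, 0.9, 0, 0, 0.003, 0.3],
  [0.64, -0.07, 0.9, 0, 0, 0.003, 0.3],
  [0.64, -0.07, 0.9, 0, 0, 0.003, 0.3],
  [0.64, -0.07, 0.9, 0, 0, 0.003, 0.3],
])

```text
time_s: 3.75
tool_pos: [0.4483, 0.1509, 0.2008]
tool_rot: [-180.0, 0.0, 98.2]
force: [0.3, -0.5, 0.8]
grip_width: 0.0261
grasp_force: 0.0
```

```bash
python3 - <<'E'
from h import *
o=env.get_obs();print(o['time_s'],o['tool_pos'],o['tool_rot'],o['force'],o['grip_width'])
C=cam('wrist'); im=viewer.read_camera('wrist'); cv2.imwrite('pics/w2.png',im[:,:,::-1])
hsv=cv2.cvtColor(im,cv2.COLOR_RGB2HSV); m=cv2.inRange(hsv,(3,120,40),(18,255,255))
N,l,st,ce=cv2.connectedComponentsWithStats(m)
for i in range(1,N):
    if st[i,4]>400:
        ys,xs=np.nonzero(l==i);p=np.c_[xs,ys];c=p.mean(0);u=np.linalg.svd(p-c,full_matrices=False)[2][0];s=(p-c)@u
        E=onz('wrist',[c,c+u*s.min(),c+u*s.max()],.082,C);d=E[2]-E[1];print(st[i],c,E.round(4).tolist(),np.linalg.norm(d),np.degrees(np.arctan2(d[1],d[0])))
m=cv2.inRange(hsv,(100,100,25),(125,255,255));N,l,st,ce=cv2.connectedComponentsWithStats(m);i=1+np.argmax(st[1:,4]);print(st[i])
el=cv2.fitEllipse(cv2.convexHull(np.argwhere(l==i)[:,::-1].astype(np.float32)));print(el,onz('wrist',el[0],.09,C))
mv([((.446,.156,.062),98.6,0)])
E
```

```text
3.75 [0.44828873 0.1508586  0.20082034] [-1.79997370e+02  2.65854860e-02  9.82158224e+01] [ 0.31839924 -0.48969859  0.78155855] 0.026109285675722186
[143  79  24  41 453] [154.6401766   97.12582781] [[0.3346, 0.2284, 0.082], [0.3371, 0.2417, 0.082], [0.3311, 0.2106, 0.082]] 0.03166616740245957 -100.80236872386986
[274 142  12 118 914] [279.23960613 198.76914661] [[0.4461, 0.1586, 0.082], [0.4387, 0.2072, 0.082], [0.4548, 0.101, 0.082]] 0.1075100145623039 -81.3523836718895
[ 321  135  137  130 8297]
((387.3123779296875, 197.14036560058594), (132.719482421875, 140.15655517578125), 67.85028839111328) [[0.53702548 0.17553141 0.09      ]]
[0.028, -0.012, 0.698] [0.001, 0.0, -0.005] rows 3.0
```

View pics/w2.png

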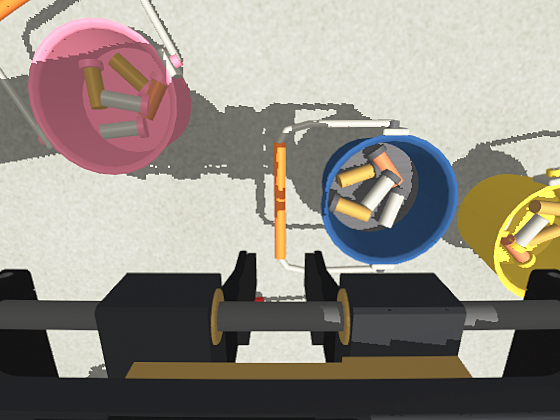

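```bash
python3 - <<'E'
from h import *
from scipy.optimize import least_squares
obs=[('top',(225.6,231.5)),('side',(271.1,245.9)),('wrist',(279.7,201.0))]
Cs={n:cam(n) for n,_ in obs}
f=lambda P:np.concatenate([(proj(n,P,Cs[n])[0]-u)/Cs[n][1]*1000 for n,u in obs])
r=least_squares(f,[.446,.156,.08]);print(r.x,r.fun.round(2))
mv([((.4455,.156,.064),98.6,0)])
E
```

```text
[0.44727019 0.15748553 0.08606407] [-0.6  -0.79 -1.6   0.61 -0.54  0.36]
[0.028, -0.014, 0.688] [0.001, 0.0, -0.005] rows 3.0
```

apply_moves([
  [0.028, -0.01, 0.2, 0, 0, -0.005, 0.25],
  [0.028, -0.01, 0.4, 0, 0, -0.005, 0.25],
  [0.028, -0.01, 0.55, 0, 0, -0.005, 0.25],
  [0.028, -0.01, 0.64, 0, 0, -0.005, 0.25],
  [0.028, -0.01, 0.68, 0, 0, -0.005, 0.25],
  [0.028, -0.01, 0.68, 0, 0, -0.005, 0.25],
  [0.028, -0.01, 0.68, 0, 0, -0.005, 0.25],
])

```text
time_s: 4.5
tool_pos: [0.4461, 0.1577, 0.0659]
tool_rot: [179.9, 0.0, 98.7]
force: [-0.5, 0.5, 0.4]
grip_width: 0.0217
grasp_force: 0.0
```

apply_moves([
  [0, 0, 0, 0, 0, 0, 0.15],
  [0, 0, 0, 0, 0, 0, 0.12],
  [0, 0, 0, 0, 0, 0, 0.05],
  [0, 0, 0, 0, 0, 0, 0.05],
  [0, 0, 0, 0, 0, 0, 0.05],
  [0, 0, 0, 0, 0, 0, 0.05],
], grip_force=3)

```text
time_s: 5.1
tool_pos: [0.4451, 0.158, 0.0648]
tool_rot: [179.9, 0.0, 98.8]
force: [2.9, 0.2, 0.2]
grip_width: 0.0097
grasp_force: 3.0
```

```bash
python3 - <<'E'
from h import *
o=env.get_obs();print(o['time_s'],o['tool_pos'],o['tool_rot'],o['force'],o['grip_width'],o['grasp_force'])
C=cam('wrist'); im=viewer.read_camera('wrist'); cv2.imwrite('pics/w3.png',im[:,:,::-1])
hsv=cv2.cvtColor(im,cv2.COLOR_RGB2HSV)
m=cv2.inRange(hsv,(100,100,25),(125,255,255));N,l,st,ce=cv2.connectedComponentsWithStats(m);i=1+np.argmax(st[1:,4]);print(st[i])
for th in range(0,91,6):
    t=np.radians(th); a0=.0; print(th,round(-.095*(np.cos(t)-1),4),round(.095*np.sin(t),4), 'units y %.3f z %.3f'%(.095*(1-np.cos(t))/.2,-.095*np.sin(t)/.2))
E
```

```text
5.1 [0.44508309 0.15804104 0.06476965] [1.79944327e+02 2.55379419e-04 9.87639760e+01] [2.92663092 0.20934433 0.18303259] 0.00971815267847773 3.0135875602718443
[  346   168   214   133 13103]
0 -0.0 0.0 units y 0.000 z -0.000
6 0.0005 0.0099 units y 0.003 z -0.050
12 0.0021 0.0198 units y 0.010 z -0.099
18 0.0046 0.0294 units y 0.023 z -0.147
24 0.0082 0.0386 units y 0.041 z -0.193
30 0.0127 0.0475 units y 0.064 z -0.237
36 0.0181 0.0558 units y 0.091 z -0.279
42 0.0244 0.0636 units y 0.122 z -0.318
48 0.0314 0.0706 units y 0.157 z -0.353
54 0.0392 0.0769 units y 0.196 z -0.384
60 0.0475 0.0823 units y 0.237 z -0.411
66 0.0564 0.0868 units y 0.282 z -0.434
72 0.0656 0.0904 units y 0.328 z -0.452
78 0.0752 0.0929 units y 0.376 z -0.465
84 0.0851 0.0945 units y 0.425 z -0.472
90 0.095 0.095 units y 0.475 z -0.475
```

View pics/w3.png

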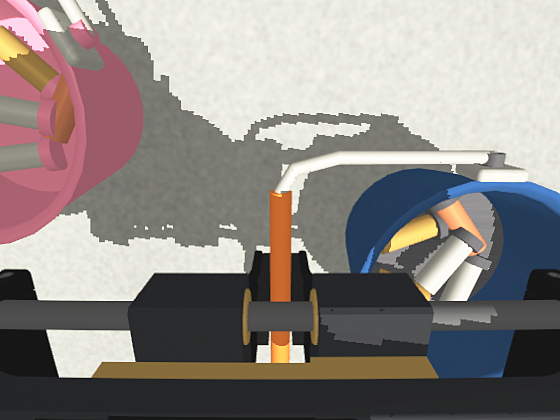

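apply_moves([
  [0, 0.005, 0, 0, 0, 0, 0.05],
  [0, 0.005, -0.025, 0, 0, 0, 0.05],
  [0, 0.008, -0.05, 0, 0, 0, 0.05],
  [0, 0.011, -0.075, 0, 0, 0, 0.05],
  [0, 0.015, -0.1, 0, 0, 0, 0.05],
  [0, 0.02, -0.123, 0, 0, 0, 0.05],
  [0, 0.028, -0.147, 0, 0, 0, 0.05],
  [0, 0.036, -0.17, 0, 0, 0, 0.05],
  [0, 0.046, -0.193, 0, 0, 0, 0.05],
  [0, 0.046, -0.193, 0, 0, 0, 0.05],
])

```text
time_s: 6.15
tool_pos: [0.4539, 0.1594, 0.1037]
tool_rot: [-180.0, 0.0, 98.8]
force: [0.3, -0.3, -0.4]
grip_width: 0.0096
grasp_force: 3.0
```

```bash
python3 - <<'E'
from h import *
o=env.get_obs();print(o['time_s'],o['tool_pos'],o['tool_rot'],o['force'],o['grip_width'],o['grasp_force'])
ims={n:viewer.read_camera(n) for n in('top','side')}
def blob(n,box,lo,hi):
    m=cv2.inRange(cv2.cvtColor(ims[n],cv2.COLOR_RGB2HSV),lo,hi);z=np.zeros_like(m);z[box[1]:box[3],box[0]:box[2]]=m[box[1]:box[3],box[0]:box[2]]
    N,l,st,ce=cv2.connectedComponentsWithStats(z); i=1+np.argmax(st[1:,4]); return st[i],cv2.fitEllipse(cv2.convexHull(np.argwhere(l==i)[:,::-1].astype(np.float32)))
print(blob('side',(190,210,290,290),(100,100,25),(125,255,255)))
cv2.imwrite('pics/s2.png',cv2.resize(ims['side'][180:300,180:340,::-1],None,fx=4,fy=4))
E
```

```text
6.15 [0.45389528 0.1594216  0.10370927] [-1.79998997e+02  1.02570418e-02  9.87611341e+01] [ 0.30394905 -0.33013377 -0.44173595] 0.009599253289925995 2.9993066377937794
(array([ 211,  225,   50,   56, 1816], dtype=int32), ((236.53602600097656, 251.1116180419922), (55.756099700927734, 56.88689422607422), 16.669694900512695))
```

View pics/s2.png

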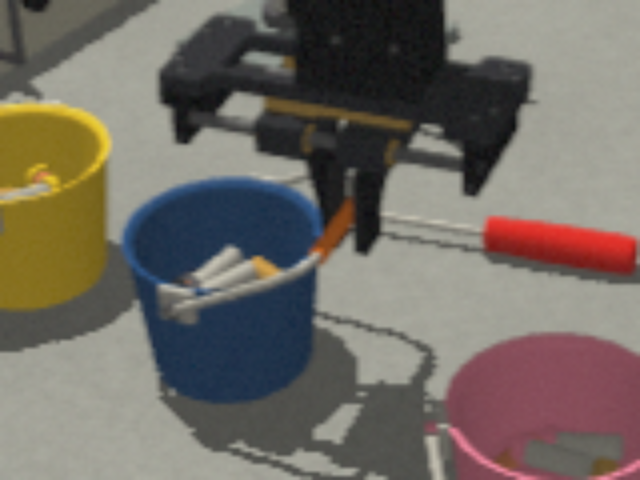

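apply_moves([
  [0, 0.011, -0.022, 0, 0, 0, 0.05],
  [0, 0.023, -0.044, 0, 0, 0, 0.05],
  [0, 0.036, -0.065, 0, 0, 0, 0.05],
  [0, 0.05, -0.086, 0, 0, 0, 0.05],
  [0, 0.065, -0.106, 0, 0, 0, 0.05],
  [0, 0.081, -0.125, 0, 0, 0, 0.05],
  [0, 0.098, -0.143, 0, 0, 0, 0.05],
  [0, 0.116, -0.16, 0, 0, 0, 0.05],
  [0, 0.155, -0.191, 0, 0, 0, 0.05],
  [0, 0.196, -0.218, 0, 0, 0, 0.05],
  [0, 0.241, -0.241, 0, 0, 0, 0.05],
  [0, 0.287, -0.259, 0, 0, 0, 0.05],
  [0, 0.335, -0.272, 0, 0, 0, 0.05],
  [0, 0.384, -0.279, 0, 0, 0, 0.05],
  [0, 0.41, -0.28, 0, 0, 0, 0.05],
  [0, 0.41, -0.28, 0, 0, 0, 0.05],
])

```text
time_s: 7.85
tool_pos: [0.5351, 0.172, 0.1588]
tool_rot: [-180.0, -0.0, 98.8]
force: [-0.0, 0.3, -3.2]
grip_width: 0.0097
grasp_force: 3.0
```

```bash
cat >> h.py <<'E'
def comp(im,box,lo,hi):
    m=cv2.inRange(cv2.cvtColor(im,cv2.COLOR_RGB2HSV),lo,hi);z=np.zeros_like(m);z[box[1]:box[3],box[0]:box[2]]=m[box[1]:box[3],box[0]:box[2]]
    N,l,st,ce=cv2.connectedComponentsWithStats(z); i=1+np.argmax(st[1:,4]); return st[i],ce[i].round(1),cv2.fitEllipse(cv2.convexHull(np.argwhere(l==i)[:,::-1].astype(np.float32)))
E
python3 - <<'E'
from h import *
o=env.get_obs();print(o['time_s'],o['tool_pos'],o['tool_rot'],o['force'],o['grip_width'],o['grasp_force'])
ims={n:viewer.read_camera(n) for n in('top','side')}
print(comp(ims['side'],(190,210,290,290),(100,100,25),(125,255,255)))
for n in ims:
  for P in ([.538,.170,.09],[.540,.171,.175],[.540,.171,.08]): print(n,proj(n,P))
a=cv2.resize(ims['side'][170:290,180:300,::-1],(400,400));b=cv2.resize(ims['top'][165:245,180:260,::-1],(400,400))
cv2.imwrite('pics/s3.png',np.hstack([a,b]))
E
```

```text
7.85 [0.53514909 0.17204344 0.1588052 ] [-1.79956888e+02 -3.75771597e-02  9.87666348e+01] [-0.00409123  0.31031599 -3.24657069] 0.009744037832064225 2.9999667406082153
(array([ 213,  225,   50,   56, 1840], dtype=int32), array([239.8, 251.9]), ((238.92726135253906, 251.55885314941406), (55.26604461669922, 57.109092712402344), 151.41151428222656))
top [[221.4469556  203.06423526]]
top [[218.17279522 198.68653768]]
top [[221.46823433 202.86841557]]
side [[234.19028377 237.22492614]]
side [[230.34894931 205.93948327]]
side [[233.56781518 240.73378121]]
```

View pics/s3.png

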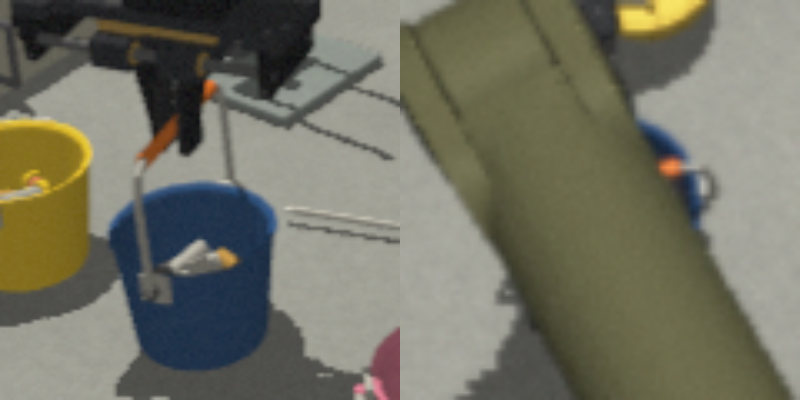

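```bash
python3 - <<'E'
from h import *
y=np.radians(8.6);X=np.array([np.cos(y),np.sin(y),0]);Y=np.array([-np.sin(y),np.cos(y),0])
f=lambda c,z:(180+c[0]*.3,170+c[1]*.3)
for nm,c,z,s in(('near pivot',(157,285),.08,.069),('near gripend',(141,163),.178,.052),('far gripend',(211,87),.178,-.052)):
    P=onz('side',f(c,z),z)[0]; print(nm,P, 'centre',P-Y*s)
# foot/blue outline fit: compare silhouettes to a cone model
im=viewer.read_camera('side'); C=cam('side')
m=cv2.inRange(cv2.cvtColor(im,cv2.COLOR_RGB2HSV),(100,100,25),(125,255,255)); m[:, :190]=0;m[:,300:]=0;m[:205]=0;m[295:]=0
rows=range(245,272,3); obs=[(r,np.nonzero(m[r])[0].min(),np.nonzero(m[r])[0].max()) for r in rows]
def sil(c):
    a=np.linspace(0,2*np.pi,60);pts=np.vstack([np.c_[c[0]+r*np.cos(a),c[1]+r*np.sin(a),z+0*a] for r,z in((.048,0),(.060,.09))])
    h=cv2.convexHull(proj('side',pts,C).astype(np.float32));k=np.zeros((420*8,560*8),np.uint8);cv2.fillConvexPoly(k,(h*8).astype(int),1);return k[::8,::8]
full=m.copy()//255; full=np.zeros_like(m); hh=cv2.convexHull(np.argwhere(m>0)[:,::-1].astype(np.int32)); cv2.fillConvexPoly(full,hh,1)
best=[]
for x in np.arange(.524,.548,.001):
    for yy in np.arange(.160,.184,.001): best.append(((sil((x,yy))!=full).sum(),round(x,4),round(yy,4)))
print(sorted(best)[:8])
ims=cv2.imread('pics/a.png')[:,:,::-1].copy();m=cv2.inRange(cv2.cvtColor(ims,cv2.COLOR_RGB2HSV),(100,100,25),(125,255,255)); m[:, :190]=0;m[:,300:]=0;m[:205]=0;m[295:]=0
N,l,st,_=cv2.connectedComponentsWithStats(m);m=(l==1+np.argmax(st[1:,4])).astype(np.uint8);full[:]=0;cv2.fillConvexPoly(full,cv2.convexHull(np.argwhere(m>0)[:,::-1].astype(np.int32)),1)
print(sorted([((sil((x,yy))!=full).sum(),round(x,4),round(yy,4)) for x in np.arange(.524,.548,.002) for yy in np.arange(.160,.184,.002)])[:5])
E
```

```text
near pivot [0.52009298 0.22575354 0.08      ] centre [0.53041092 0.15752935 0.08      ]
near gripend [0.52092037 0.22811868 0.178     ] centre [0.52869621 0.17670335 0.178     ]
far gripend [0.53579019 0.1241519  0.178     ] centre [0.52801435 0.17556723 0.178     ]
[(np.int64(282), np.float64(0.531), np.float64(0.165)), (np.int64(285), np.float64(0.531), np.float64(0.166)), (np.int64(286), np.float64(0.532), np.float64(0.164)), (np.int64(287), np.float64(0.53), np.float64(0.166)), (np.int64(287), np.float64(0.531), np.float64(0.167)), (np.int64(287), np.float64(0.533), np.float64(0.164)), (np.int64(288), np.float64(0.533), np.float64(0.163)), (np.int64(292), np.float64(0.532), np.float64(0.166))]
[(np.int64(86), np.float64(0.54), np.float64(0.17)), (np.int64(89), np.float64(0.54), np.float64(0.168)), (np.int64(93), np.float64(0.538), np.float64(0.17)), (np.int64(105), np.float64(0.54), np.float64(0.172)), (np.int64(107), np.float64(0.538), np.float64(0.172))]
```

apply_moves([
  [0, 0, 0.008, 0, 0, 0, 0.05],
  [0, 0, 0.012, 0, 0, 0, 0.05],
  [0, 0, 0.012, 0, 0, 0, 0.05],
])

```text
time_s: 8.3
tool_pos: [0.5355, 0.1722, 0.1578]
tool_rot: [179.9, 0.0, 98.8]
force: [0.1, 0.3, 3.2]
grip_width: 0.0098
grasp_force: 3.0
```

```bash
cat >> h.py <<'E'
def sidefit(im,xs,ys,dz=0,view=False):
    C=cam('side');m=cv2.inRange(cv2.cvtColor(im,cv2.COLOR_RGB2HSV),(100,100,25),(125,255,255)); m[:, :190]=0;m[:,300:]=0;m[:205]=0;m[295:]=0
    m=cv2.morphologyEx(m,cv2.MORPH_OPEN,np.ones((3,3)))
    N,l,st,_=cv2.connectedComponentsWithStats(m);i=1+np.argmax(st[1:,4]);full=np.zeros_like(m);cv2.fillConvexPoly(full,cv2.convexHull(np.argwhere(l==i)[:,::-1].astype(np.int32)),1)
    a=np.linspace(0,2*np.pi,60);out=[]
    for x in xs:
        for y in ys:
            pts=np.vstack([np.c_[x+r*np.cos(a),y+r*np.sin(a),z+dz+0*a] for r,z in((.048,0),(.060,.09))])
            k=np.zeros((3360,4480),np.uint8);cv2.fillConvexPoly(k,(cv2.convexHull(proj('side',pts,C).astype(np.float32))*8).astype(int),1)
            out.append(((k[::8,::8]!=full).sum(),round(x,4),round(y,4)))
    return st[i],sorted(out)[:3]
E
python3 - <<'E'
from h import *
o=env.get_obs();print(o['time_s'],o['tool_pos'],o['force'])
im=viewer.read_camera('side'); g=(np.arange(.526,.548,.002),np.arange(.158,.18,.002))
print(sidefit(im,*g)); print(sidefit(cv2.imread('pics/a.png')[:,:,::-1].copy(),*g))
cv2.imwrite('pics/cur.png',im[:,:,::-1])
E
```

```text
8.3 [0.53553519 0.17216898 0.15784152] [0.06447254 0.2646438  3.1782057 ]
(array([ 214,  225,   49,   56, 1823], dtype=int32), [(np.int64(115), np.float64(0.53), np.float64(0.168)), (np.int64(117), np.float64(0.528), np.float64(0.168)), (np.int64(120), np.float64(0.53), np.float64(0.17))])
(array([ 209,  224,   50,   56, 1814], dtype=int32), [(np.int64(89), np.float64(0.54), np.float64(0.17)), (np.int64(92), np.float64(0.54), np.float64(0.168)), (np.int64(96), np.float64(0.538), np.float64(0.17))])
```

apply_moves([
  [0, 0, -0.006, 0, 0, 0, 0.05],
  [0, -0.008, -0.006, 0, 0, 0, 0.05],
  [0, -0.015, -0.006, 0, 0, 0, 0.05],
  [0, -0.015, -0.006, 0, 0, 0, 0.05],
])

```text
time_s: 8.75
tool_pos: [0.5315, 0.1715, 0.1579]
tool_rot: [-180.0, 0.0, 98.8]
force: [0.0, 0.3, 1.0]
grip_width: 0.0099
grasp_force: 3.0
```

apply_moves([
  [0, 0, 0, 0, 0, 0, 0.2],
  [0, 0, 0, 0, 0, 0, 0.5],
  [0, 0, 0, 0, 0, 0, 0.5],
  [0, 0, 0, 0, 0, 0, 0.5],
])

```text
time_s: 9.15
tool_pos: [0.5317, 0.1713, 0.1578]
tool_rot: [-180.0, 0.0, 98.8]
force: [-0.2, 0.5, -0.3]
grip_width: 0.0334
grasp_force: 0.0
```

```bash
python3 - <<'E'
from h import *
o=env.get_obs();print(o['time_s'],o['tool_pos'],o['force'],o['grip_width'])
im=viewer.read_camera('side'); g=(np.arange(.526,.548,.002),np.arange(.158,.18,.002))
print(sidefit(im,*g))
for n in('side','wrist'):
    C=cam(n);im=viewer.read_camera(n)
    m=cv2.inRange(cv2.cvtColor(im,cv2.COLOR_RGB2HSV),(3,120,40),(18,255,255))
    N,l,st,ce=cv2.connectedComponentsWithStats(m)
    for i in range(1,N):
        if st[i,4]>25: print(n,st[i],ce[i].round(1), onz(n,ce[i],.175,C).round(4))
    print('grasp pt',proj(n,np.array(o['tool_pos'])+[0,0,.019],C))
    if n=='wrist': cv2.imwrite('pics/w4.png',im[:,:,::-1])
E
```

```text
9.15 [0.53168805 0.1712601  0.15776536] [-0.19954742  0.46296701 -0.29439061] 0.03342011200317562
(array([ 214,  225,   49,   56, 1824], dtype=int32), [(np.int64(112), np.float64(0.53), np.float64(0.168)), (np.int64(116), np.float64(0.528), np.float64(0.168)), (np.int64(117), np.float64(0.53), np.float64(0.17))])
side [461   0  11  42 243] [466.9  24.5] [[ 0.5001 -2.6754  0.175 ]]
side [533   0  27  49 991] [546.5  23.1] [[ 2.0000e-04 -3.0071e+00  1.7500e-01]]
side [ 333  113   75   48 1159] [368.3 133.9] [[ 0.4122 -0.38    0.175 ]]
side [400 130   7  12  34] [403.3 135.2] [[ 0.3138 -0.4168  0.175 ]]
side [200 141   7  13  70] [203.4 146.4] [[ 0.8075 -0.0769  0.175 ]]
side [187 148   8  13  74] [190.5 153.3] [[ 0.8096 -0.0205  0.175 ]]
side [158 162  10  14  89] [162.6 167.9] [[0.8154 0.0881 0.175 ]]
side [349 186  10  21  75] [353.6 195.5] [[0.3113 0.0017 0.175 ]]
side [ 96 197  12  18 139] [101.9 204.4] [[0.8089 0.2998 0.175 ]]
side [223 200  17  19  92] [231.5 209.5] [[0.5287 0.1829 0.175 ]]
side [139 207  20  23 117] [148.6 218. ] [[0.6694 0.2945 0.175 ]]
side [ 76 208  13  20 163] [ 81.9 216.8] [[0.8059 0.3589 0.175 ]]
side [ 29 236  15  20 192] [ 35.7 244.7] [[0.8029 0.4764 0.175 ]]
side [301 312  56  12 334] [328.8 317.3] [[0.2022 0.3875 0.175 ]]
side [   0  346   65   69 1816] [ 27.8 375.6] [[0.5259 0.6878 0.175 ]]
grasp pt [[233.28283895 206.16452774]]
wrist [ 16  94  15  38 222] [ 25.7 116. ] [[0.4118 0.2362 0.175 ]]
wrist [ 268  169   40  133 2326] [280.6 239.6] [[0.5277 0.1969 0.175 ]]
wrist [468 224  28  15  86] [478.  228.4] [[0.6183 0.2166 0.175 ]]
wrist [437 261  16  12 126] [444.5 267.3] [[0.6088 0.1946 0.175 ]]
wrist [271 331  18  32 322] [278.  346.3] [[0.5356 0.1365 0.175 ]]
grasp pt [[280.72718573 290.10327929]]
```

View pics/w4.png

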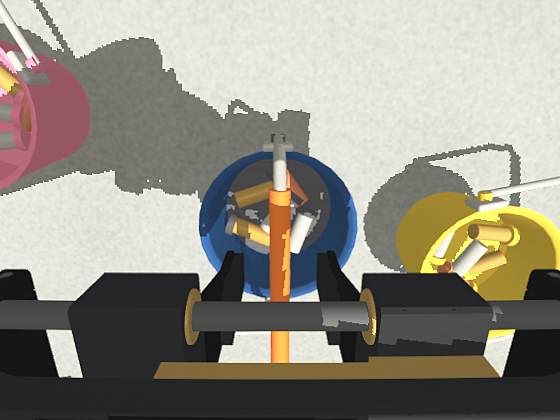

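Bail upright: pivot at (278,150), grip on the same column at 280, pail standing. Now I tilt the open hand about the grip, so its body clears the post later, and close.

apply_moves([
  [0, 0.011, -0.002, -0.08, 0, 0, 0.5],
  [0, 0.022, 0.001, -0.16, 0, 0, 0.5],
  [0, 0.032, 0.004, -0.233, 0, 0, 0.5],
  [0, 0.032, 0.004, -0.233, 0, 0, 0.5],
  [0, 0.032, 0.004, -0.233, 0, 0, 0.5],
])

```text
time_s: 9.8
tool_pos: [0.5383, 0.1719, 0.1578]
tool_rot: [160.0, 0.1, 98.7]
force: [0.5, 1.0, 0.0]
grip_width: 0.0437
grasp_force: 0.0
```

apply_moves([
  [0, 0, 0, 0, 0, 0, 0.2],
  [0, 0, 0, 0, 0, 0, 0.13],
  [0, 0, 0, 0, 0, 0, 0.05],
  [0, 0, 0, 0, 0, 0, 0],
  [0, 0, 0, 0, 0, 0, 0],
  [0, 0, 0, 0, 0, 0, 0],
  [0, 0, 0, 0, 0, 0, 0],
], grip_force=20)

```text
time_s: 10.5
tool_pos: [0.538, 0.1725, 0.157]
tool_rot: [160.0, -0.0, 98.8]
force: [0.9, 0.1, -1.8]
grip_width: 0.0093
grasp_force: 20.0
```

```bash
python3 - <<'E'
from h import *
o=env.get_obs();print(o['time_s'],o['tool_pos'],o['tool_rot'],o['force'],o['grip_width'],o['grasp_force'])
M=rot(o['tool_rot']);G=o['tool_pos']-.019*M[:,2];print('grasp',G,'tool z',M[:,2],'up in tool units',M.T@[0,0,1]/.2)
E
```

```text
10.5 [0.53804772 0.17249579 0.15701199] [ 1.59983632e+02 -7.95749945e-03  9.87708303e+01] [ 0.9054384   0.08822939 -1.78609972] 0.009312827527912512 19.99984234571457
grasp [0.53162066 0.17150167 0.17486429] tool z [ 0.33826601  0.05232206 -0.93959487] up in tool units [ 6.94422826e-04  1.71144289e+00 -4.69797433e+00]
```

apply_moves([
  [0, 0.004, -0.012, 0, 0, 0, 0],
  [0, 0.012, -0.033, 0, 0, 0, 0],
  [0, 0.024, -0.066, 0, 0, 0, 0],
  [0, 0.036, -0.099, 0, 0, 0, 0],
  [0, 0.041, -0.113, 0, 0, 0, 0],
  [0, 0.041, -0.113, 0, 0, 0, 0],
])

```text
time_s: 11.1
tool_pos: [0.5386, 0.1724, 0.1821]
tool_rot: [159.9, 0.0, 98.8]
force: [0.0, -0.5, -5.8]
grip_width: 0.0092
grasp_force: 20.0
```

```bash
python3 - <<'E'
from h import *
o=env.get_obs();print(o['time_s'],o['tool_pos'],o['tool_rot'],o['force'],o['wrist_torque'],o['grip_width'],o['grasp_force'])
im=viewer.read_camera('side');print(sidefit(im,np.arange(.526,.548,.002),np.arange(.158,.18,.002),.023))
zt=lambda yaw,t:(R.from_euler('xyz',[180,0,yaw],degrees=True)*R.from_rotvec([-np.radians(t),0,0])).as_matrix()[:,2]
y=np.radians(-8);X=np.array([np.cos(y),np.sin(y),0]);O=np.array([.603,-.178,0])
def T(G,yaw): return (np.array(G)+.019*zt(yaw,20),yaw,20)
pre=O-X*.14
mv([T((.5316,.1715,.282),98.8),T((.50,-.0,.282),91),T((pre[0],pre[1],.282),82),T((*(O+X*.012)[:2],.282),82)])
E
```

```text
11.1 [0.53856741 0.17244546 0.18213062] [1.59887091e+02 2.17835117e-02 9.87558284e+01] [ 0.02823358 -0.48505872 -5.81336468] [-0.10940786  0.66790497 -0.02185371] 0.009177282449992052 19.999608993530273
(array([ 212,  216,   50,   57, 1869], dtype=int32), [(np.int64(89), np.float64(0.532), np.float64(0.166)), (np.int64(95), np.float64(0.53), np.float64(0.166)), (np.int64(96), np.float64(0.532), np.float64(0.168))])
[0.001, 0.141, -0.388] [0.001, 0.0, -0.0] rows 2.0
[-0.828, -0.27, -0.098] [-0.0, -0.031, 0.085] rows 4.0
[-0.794, -0.181, -0.066] [0.0, -0.036, 0.098] rows 4.0
[-0.0, 0.714, 0.26] [0.0, 0.0, 0.0] rows 4.0
```

apply_moves([
  [0, 0.01, -0.028, 0, 0, 0, 0],
  [0, 0.03, -0.083, 0, 0, 0, 0],
  [0, 0.055, -0.151, 0, 0, 0, 0],
  [0, 0.08, -0.22, 0, 0, 0, 0],
  [0, 0.105, -0.289, 0, 0, 0, 0],
  [0, 0.128, -0.352, 0, 0, 0, 0],
  [0, 0.138, -0.38, 0, 0, 0, 0],
  [0, 0.141, -0.388, 0, 0, 0, 0],
])

```text
time_s: 11.95
tool_pos: [0.5384, 0.1726, 0.2649]
tool_rot: [159.9, 0.0, 98.8]
force: [0.1, 0.3, -5.6]
grip_width: 0.009
grasp_force: 20.0
```

apply_moves([
  [-0.008, -0.003, -0.001, 0, -0.001, 0.001, 0],
  [-0.025, -0.008, -0.003, 0, -0.001, 0.002, 0],
  [-0.058, -0.019, -0.007, 0, -0.002, 0.006, 0],
  [-0.11, -0.035, -0.013, 0, -0.004, 0.011, 0],
  [-0.17, -0.054, -0.02, 0, -0.006, 0.017, 0],
  [-0.24, -0.078, -0.028, 0, -0.009, 0.025, 0],
  [-0.32, -0.104, -0.038, 0, -0.012, 0.033, 0],
  [-0.4, -0.13, -0.047, 0, -0.015, 0.041, 0],
  [-0.48, -0.156, -0.057, 0, -0.018, 0.049, 0],
  [-0.56, -0.182, -0.066, 0, -0.021, 0.057, 0],
  [-0.64, -0.208, -0.076, 0, -0.024, 0.066, 0],
  [-0.72, -0.234, -0.085, 0, -0.027, 0.074, 0],
  [-0.8, -0.26, -0.095, 0, -0.03, 0.082, 0],
])

```text
time_s: 13.25
tool_pos: [0.507, 0.0038, 0.2637]
tool_rot: [160.0, 0.0, 91.1]
force: [0.1, 0.1, -4.9]
grip_width: 0.0094
grasp_force: 20.0
```

```bash
cat >> h.py <<'E'
zt=lambda yaw,t:(R.from_euler('xyz',[180,0,yaw],degrees=True)*R.from_rotvec([-np.radians(t),0,0])).as_matrix()[:,2]
_y=np.radians(-8);X=np.array([np.cos(_y),np.sin(_y),0]);Y=np.array([-X[1],X[0],0]);O=np.array([.603,-.178,0])
def T(G,yaw): return (np.array(G)+.019*zt(yaw,20),yaw,20)
def S(sx,sz,sy=0): p=O+X*sx+Y*sy; return T((p[0],p[1],sz),82)
def gr():
    o=env.get_obs();M=rot(o['tool_rot']);G=o['tool_pos']-.019*M[:,2];d=G-O
    print('t',o['time_s'],'grasp stand x %.4f y %.4f z %.4f'%(d@X,d@Y,G[2]),'rot',np.round(o['tool_rot'],1),'F',np.round(o['force'],2),'stand Fx %.2f'%(o['force']@X),'w',o['grip_width'])
E
python3 - <<'E'
from h import *
gr(); mv([S(-.14,.282),S(.012,.282)])
E
```

```text
t 13.25 grasp stand x -0.1268 y 0.1656 z 0.2816 rot [160.    0.   91.1] F [ 0.09  0.12 -4.87] stand Fx 0.08 w 0.009410080639235017
[-0.812, -0.184, -0.069] [0.0, -0.036, 0.1] rows 4.0
[-0.0, 0.714, 0.26] [0.0, 0.0, 0.0] rows 4.0
```

apply_moves([
  [-0.08, -0.018, -0.007, 0, -0.004, 0.01, 0],
  [-0.16, -0.036, -0.014, 0, -0.007, 0.02, 0],
  [-0.24, -0.054, -0.02, 0, -0.011, 0.03, 0],
  [-0.32, -0.072, -0.027, 0, -0.014, 0.04, 0],
  [-0.4, -0.09, -0.034, 0, -0.018, 0.05, 0],
  [-0.48, -0.108, -0.041, 0, -0.021, 0.06, 0],
  [-0.55, -0.124, -0.047, 0, -0.024, 0.068, 0],
  [-0.62, -0.14, -0.053, 0, -0.028, 0.077, 0],
  [-0.68, -0.154, -0.058, 0, -0.03, 0.084, 0],
  [-0.73, -0.165, -0.062, 0, -0.032, 0.09, 0],
  [-0.77, -0.174, -0.066, 0, -0.034, 0.095, 0],
  [-0.8, -0.181, -0.068, 0, -0.035, 0.099, 0],
  [-0.812, -0.184, -0.069, 0, -0.036, 0.1, 0],
  [-0.812, -0.184, -0.069, 0, -0.036, 0.1, 0],
  [-0.812, -0.184, -0.069, 0, -0.036, 0.1, 0],
])

```text
time_s: 14.75
tool_pos: [0.4721, -0.1569, 0.2641]
tool_rot: [160.0, -0.0, 82.2]
force: [0.0, 0.3, -4.5]
grip_width: 0.0091
grasp_force: 20.0
```

```bash
python3 - <<'E'
from h import *
gr(); mv([S(.012,.282),S(.012,.245)])
C=cam('wrist');im=viewer.read_camera('wrist')
P=[O+X*-.02+Y*s*.04+[0,0,.2424] for s in(1,-1)];print(proj('wrist',P,C))
m=cv2.inRange(cv2.cvtColor(im,cv2.COLOR_RGB2HSV),(0,120,50),(2,255,255))|cv2.inRange(cv2.cvtColor(im,cv2.COLOR_RGB2HSV),(172,120,50),(180,255,255))
N,l,st,ce=cv2.connectedComponentsWithStats(m)
for i in range(1,N):
    if st[i,4]>20:
        p=onz('wrist',ce[i],.2424,C)[0]-O;print(st[i],ce[i].round(1),'stand',p@X,p@Y)
a=cv2.resize(im[:,:,::-1],(400,300));b=cv2.resize(viewer.read_camera('side')[60:270,180:460,::-1],(400,300));cv2.imwrite('pics/d.png',np.hstack([a,b]))
E
```

```text
t 14.75 grasp stand x -0.1391 y 0.0027 z 0.2820 rot [160.   -0.   82.2] F [ 0.04  0.33 -4.51] stand Fx -0.01 w 0.00910887323757606
[-0.016, 0.71, 0.259] [0.0, -0.001, 0.002] rows 4.0
[0.0, -0.063, 0.174] [0.0, 0.0, 0.0] rows 1.0
[[425.44194534 181.29305248]
 [410.85736389 284.72904706]]
[  59   30  105   53 2785] [110.7  56.1] stand -0.20519461404976508 0.10943795869366621
[416 173  18  16 209] [424.4 180.5] stand -0.02096526257805654 0.04060195674376682
[553 191   7  11  56] [556.7 195.7] stand 0.1296039731465674 0.016881808448121205
[409 277   9  11  47] [413.5 281.2] stand -0.017924035467254525 -0.03741560394417855
```

View pics/d.png

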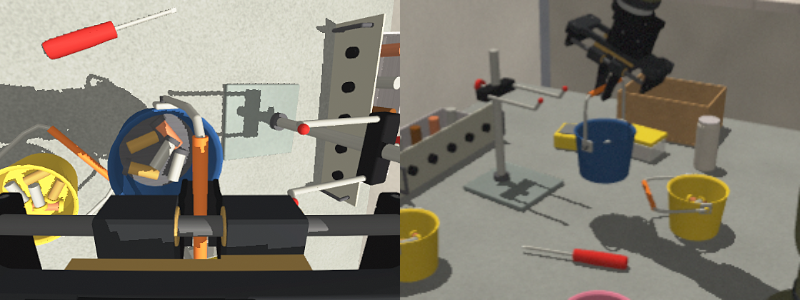

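Wrist and side views: the pail hangs freely in front of the hook. Both red tips, at wrist (424,180) and (413,281), lie where predicted. Next I check how the grip is centred across the prongs.

```bash
python3 - <<'E'
from h import *
gr();C=cam('wrist');im=viewer.read_camera('wrist')
m=cv2.inRange(cv2.cvtColor(im,cv2.COLOR_RGB2HSV),(3,120,40),(18,255,255))
m[:, :255]=0; m[:,315:]=0
ys,xs=np.nonzero(m); N,l,st,ce=cv2.connectedComponentsWithStats(m)
for i in range(1,N):
    if st[i,4]>40:
        q=np.argwhere(l==i);r0=q[:,0].min();c=q[q[:,0]<=r0+3][:,1].mean();p=onz('wrist',[c,r0],.2835,C)[0]-O;print(st[i],'top end stand',p@X,p@Y)
        r1=q[:,0].max();c=q[q[:,0]>=r1-3][:,1].mean();p=onz('wrist',[c,r1],.2835,C)[0]-O;print('   bottom end stand',p@X,p@Y)
E
```

```text
t 14.85 grasp stand x -0.1391 y 0.0027 z 0.2820 rot [160.   -0.   82.2] F [ 0.38 -0.04 -4.78] stand Fx 0.38 w 0.009219961147896657
[ 269  189   23  113 2317] top end stand -0.14097255663142544 0.0537089088706172
   bottom end stand -0.1407847405895089 -0.002598780082287689
[271 331  19  32 599] top end stand -0.14072235138037203 -0.020164767095069022
   bottom end stand -0.14076811405089293 -0.03966667509570186
```

apply_moves([
  [-0.001, 0.015, 0.005, 0, 0, 0, 0],
  [-0.002, 0.045, 0.016, 0, 0, 0, 0],
  [-0.003, 0.1, 0.036, 0, 0, 0, 0],
  [-0.004, 0.16, 0.058, 0, 0, 0, 0],
  [-0.005, 0.23, 0.084, 0, 0, 0, 0],
  [-0.006, 0.3, 0.109, 0, 0, 0, 0],
  [-0.007, 0.37, 0.135, 0, 0, 0, 0],
  [-0.008, 0.44, 0.16, 0, 0, 0, 0],
  [-0.008, 0.51, 0.186, 0, 0, 0, 0],
  [-0.008, 0.57, 0.208, 0, 0, 0, 0],
  [-0.008, 0.63, 0.23, 0, 0, 0.002, 0],
  [-0.008, 0.67, 0.244, 0, 0, 0.002, 0],
  [-0.008, 0.7, 0.255, 0, 0, 0.002, 0],
  [-0.008, 0.71, 0.259, 0, 0, 0.002, 0],
  [-0.008, 0.71, 0.259, 0, 0, 0.002, 0],
  [-0.008, 0.71, 0.259, 0, 0, 0.002, 0],
  [-0.008, 0.71, 0.259, 0, 0, 0.002, 0],
])

```text
time_s: 16.6
tool_pos: [0.6211, -0.1798, 0.2643]
tool_rot: [160.0, -0.1, 82.0]
force: [-0.6, 0.9, -4.1]
grip_width: 0.0091
grasp_force: 20.0
```

```bash
python3 - <<'E'
from h import *
gr(); mv([S(.012,.242,.001),S(.012,.232,.001)])
E
```

```text
t 16.6 grasp stand x 0.0116 y 0.0007 z 0.2822 rot [ 1.6e+02 -1.0e-01  8.2e+01] F [-0.6   0.86 -4.13] stand Fx -0.71 w 0.009121177619887542
[0.001, -0.067, 0.189] [0.0, -0.001, -0.001] rows 1.0
[0.0, -0.017, 0.047] [0.0, 0.0, 0.0] rows 1.0
```

apply_moves([
  [0, -0.005, 0.014, 0, 0, 0, 0],
  [0, -0.015, 0.042, 0, 0, 0, 0],
  [0, -0.027, 0.075, 0, 0, 0, 0],
  [0, -0.039, 0.108, 0, 0, 0, 0],
  [0, -0.051, 0.141, 0, 0, 0, 0],
  [0, -0.06, 0.165, 0, 0, 0, 0],
  [0, -0.065, 0.179, 0, 0, 0, 0],
  [0, -0.067, 0.184, 0, 0, 0, 0],
  [0, -0.067, 0.184, 0, 0, 0, 0],
  [0, -0.067, 0.184, 0, 0, 0, 0],
])

```text
time_s: 17.6
tool_pos: [0.6217, -0.1797, 0.2254]
tool_rot: [159.9, -0.1, 82.0]
force: [-0.3, -0.4, -4.3]
grip_width: 0.009
grasp_force: 20.0
```

apply_moves([
  [0, -0.002, 0.005, 0, 0, 0, 0],
  [0, -0.003, 0.009, 0, 0, 0, 0],
  [0, -0.005, 0.014, 0, 0, 0, 0],
  [0, -0.007, 0.019, 0, 0, 0, 0],
  [0, -0.009, 0.024, 0, 0, 0, 0],
  [0, -0.009, 0.024, 0, 0, 0, 0],
  [0, -0.009, 0.024, 0, 0, 0, 0],
])

```text
time_s: 18.3
tool_pos: [0.6214, -0.1796, 0.2198]
tool_rot: [160.0, -0.1, 82.0]
force: [0.4, 0.6, -5.4]
grip_width: 0.0091
grasp_force: 20.0
```

apply_moves([
  [0, -0.001, 0.002, 0, 0, 0, 0],
  [0, -0.002, 0.005, 0, 0, 0, 0],
  [0, -0.003, 0.007, 0, 0, 0, 0],
  [0, -0.003, 0.009, 0, 0, 0, 0],
  [0, -0.003, 0.009, 0, 0, 0, 0],
])

```text
time_s: 18.8
tool_pos: [0.6215, -0.1796, 0.2179]
tool_rot: [160.0, -0.1, 82.0]
force: [0.2, 0.3, -4.2]
grip_width: 0.0089
grasp_force: 20.0
```

```bash
python3 - <<'E'
from h import *
gr()
E
```

```text
t 18.8 grasp stand x 0.0120 y 0.0009 z 0.2357 rot [ 1.6e+02 -1.0e-01  8.2e+01] F [ 0.23  0.31 -4.24] stand Fx 0.18 w 0.008933542262944953
```

apply_moves([
  [0, -0.001, 0.002, 0, 0, 0, 0],
  [0, -0.002, 0.005, 0, 0, 0, 0],
  [0, -0.003, 0.007, 0, 0, 0, 0],
  [0, -0.003, 0.007, 0, 0, 0, 0],
])

```text
time_s: 19.2
tool_pos: [0.6213, -0.1796, 0.2163]
tool_rot: [160.0, -0.1, 82.0]
force: [-1.0, -0.2, -5.0]
grip_width: 0.009
grasp_force: 20.0
```

apply_moves([
  [0, -0.001, 0.002, 0, 0, 0, 0],
  [0, -0.002, 0.005, 0, 0, 0, 0],
  [0, -0.002, 0.005, 0, 0, 0, 0],
])

```text
time_s: 19.5
tool_pos: [0.6213, -0.1796, 0.2152]
tool_rot: [160.0, -0.1, 82.0]
force: [-0.3, 0.6, -5.4]
grip_width: 0.0092
grasp_force: 20.0
```

apply_moves([
  [0, -0.001, 0.002, 0, 0, 0, 0],
  [0, -0.002, 0.005, 0, 0, 0, 0],
  [0, -0.002, 0.005, 0, 0, 0, 0],
])

```text
time_s: 19.8
tool_pos: [0.6213, -0.1796, 0.2141]
tool_rot: [160.0, -0.1, 82.0]
force: [0.7, 0.5, -4.5]
grip_width: 0.0092
grasp_force: 20.0
```

apply_moves([
  [0, -0.001, 0.002, 0, 0, 0, 0],
  [0, -0.002, 0.005, 0, 0, 0, 0],
  [0, -0.002, 0.005, 0, 0, 0, 0],
])

```text
time_s: 20.1
tool_pos: [0.6214, -0.1796, 0.2134]
tool_rot: [160.0, -0.1, 82.0]
force: [-0.6, -0.0, -4.5]
grip_width: 0.0091
grasp_force: 20.0
```

apply_moves([
  [0, -0.001, 0.002, 0, 0, 0, 0],
  [0, -0.002, 0.005, 0, 0, 0, 0],
  [0, -0.002, 0.005, 0, 0, 0, 0],
])

```text
time_s: 20.4
tool_pos: [0.6215, -0.1797, 0.213]
tool_rot: [159.9, -0.1, 82.0]
force: [-2.7, 0.8, 1.1]
grip_width: 0.0093
grasp_force: 20.0
```

apply_moves([
  [0, 0.001, -0.003, 0, 0, 0, 0],
  [0, 0.001, -0.003, 0, 0, 0, 0],
  [0, -0.008, -0.006, 0, 0, 0, 0],
  [0, -0.017, -0.009, 0, 0, 0, 0],
  [0, -0.026, -0.013, 0, 0, 0, 0],
  [0, -0.036, -0.016, 0, 0, 0, 0],
  [0, -0.036, -0.016, 0, 0, 0, 0],
  [0, -0.036, -0.016, 0, 0, 0, 0],
])

```text
time_s: 21.2
tool_pos: [0.6133, -0.1785, 0.213]
tool_rot: [160.0, -0.1, 82.0]
force: [-1.7, -0.5, 1.7]
grip_width: 0.0091
grasp_force: 20.0
```

```bash
python3 - <<'E'
from h import *
gr()
E
```

```text
t 21.2 grasp stand x 0.0038 y 0.0009 z 0.2309 rot [ 1.6e+02 -1.0e-01  8.2e+01] F [-1.68 -0.52  1.7 ] stand Fx -1.59 w 0.009078552058818032
```

apply_moves([
  [0, 0.001, -0.003, 0, 0, 0, 0],
  [0, -0.004, -0.005, 0, 0, 0, 0],
  [0, -0.008, -0.006, 0, 0, 0, 0],
  [0, -0.008, -0.006, 0, 0, 0, 0],
  [0, -0.008, -0.006, 0, 0, 0, 0],
])

```text
time_s: 21.7
tool_pos: [0.6115, -0.1782, 0.2131]
tool_rot: [160.0, -0.1, 82.0]
force: [2.3, -0.8, -1.6]
grip_width: 0.0092
grasp_force: 20.0
```

```bash
python3 - <<'E'
from h import *
for _ in range(4):
    gr(); viewer.read_camera('side')
E
```

```text
t 21.7 grasp stand x 0.0020 y 0.0009 z 0.2310 rot [ 1.6e+02 -1.0e-01  8.2e+01] F [ 2.26 -0.79 -1.55] stand Fx 2.34 w 0.009241167844486574
t 21.75 grasp stand x 0.0020 y 0.0009 z 0.2310 rot [ 1.6e+02 -1.0e-01  8.2e+01] F [ 1.47  0.25 -0.67] stand Fx 1.42 w 0.008847663678637683
t 21.8 grasp stand x 0.0019 y 0.0010 z 0.2310 rot [ 1.6e+02 -1.0e-01  8.2e+01] F [ 0.14 -0.95 -1.47] stand Fx 0.27 w 0.009090352240742073
t 21.85 grasp stand x 0.0019 y 0.0009 z 0.2310 rot [ 1.6e+02 -1.0e-01  8.2e+01] F [ 0.9  -0.29 -1.9 ] stand Fx 0.93 w 0.008504978756864158
```

apply_moves([
  [0, -0.003, -0.001, 0, 0, 0, 0],
  [0, -0.005, -0.002, 0, 0, 0, 0],
  [0, -0.005, -0.002, 0, 0, 0, 0],
])

```text
time_s: 22.2
tool_pos: [0.6104, -0.1781, 0.2132]
tool_rot: [160.0, -0.1, 82.0]
force: [1.9, -0.2, -2.6]
grip_width: 0.0088
grasp_force: 20.0
```

apply_moves([
  [0, -0.003, -0.001, 0, 0, 0, 0],
  [0, -0.005, -0.002, 0, 0, 0, 0],
  [0, -0.005, -0.002, 0, 0, 0, 0],
])

```text
time_s: 22.5
tool_pos: [0.6093, -0.1779, 0.2132]
tool_rot: [160.0, -0.1, 82.0]
force: [1.0, -0.1, -2.6]
grip_width: 0.0092
grasp_force: 20.0
```

```bash
python3 - <<'E'
from h import *
for _ in range(3):
    gr(); viewer.read_camera('side')
E
```

```text
t 22.5 grasp stand x -0.0002 y 0.0009 z 0.2311 rot [ 1.6e+02 -1.0e-01  8.2e+01] F [ 1.04 -0.07 -2.62] stand Fx 1.04 w 0.00924236380913963
t 22.55 grasp stand x -0.0002 y 0.0009 z 0.2311 rot [ 1.6e+02 -1.0e-01  8.2e+01] F [ 0.81 -0.11 -2.74] stand Fx 0.81 w 0.008965519754632716
t 22.6 grasp stand x -0.0002 y 0.0009 z 0.2310 rot [ 1.6e+02 -1.0e-01  8.2e+01] F [ 1.47 -0.79 -2.46] stand Fx 1.56 w 0.00927974495144761
```

apply_moves([
  [0, -0.003, 0, 0, 0, 0, 0],
  [0, -0.005, -0.001, 0, 0, 0, 0],
  [0, -0.005, -0.001, 0, 0, 0, 0],
])

```text
time_s: 22.95
tool_pos: [0.609, -0.1779, 0.2134]
tool_rot: [159.9, -0.1, 82.0]
force: [5.2, -0.7, -3.3]
grip_width: 0.009
grasp_force: 20.0
```

apply_moves([
  [0, -0.003, -0.001, 0, 0, 0, 0],
  [0, -0.005, -0.002, 0, 0, 0, 0],
  [0, -0.005, -0.002, 0, 0, 0, 0],
])

```text
time_s: 23.25
tool_pos: [0.6085, -0.1778, 0.2139]
tool_rot: [159.8, -0.1, 82.0]
force: [5.6, -0.9, -3.9]
grip_width: 0.0094
grasp_force: 20.0
```

apply_moves([
  [0, 0.002, 0.002, 0, 0, 0, 0],
  [0, 0.003, 0.005, 0, 0, 0, 0],
  [0, 0.003, 0.005, 0, 0, 0, 0],
])

```text
time_s: 23.55
tool_pos: [0.6089, -0.1779, 0.2133]
tool_rot: [159.9, -0.1, 82.0]
force: [3.7, -0.3, 1.0]
grip_width: 0.0088
grasp_force: 20.0
```

```bash
python3 - <<'E'
from h import *
for _ in range(3):
    gr(); viewer.read_camera('side')
E
```

```text
t 23.55 grasp stand x -0.0007 y 0.0009 z 0.2312 rot [ 1.599e+02 -1.000e-01  8.200e+01] F [ 3.68 -0.25  0.96] stand Fx 3.68 w 0.008806856661503052
t 23.6 grasp stand x -0.0007 y 0.0010 z 0.2312 rot [ 1.599e+02 -1.000e-01  8.200e+01] F [ 3.48 -0.31  1.22] stand Fx 3.49 w 0.009040932013575273
t 23.65 grasp stand x -0.0007 y 0.0009 z 0.2312 rot [ 1.599e+02 -1.000e-01  8.200e+01] F [3.21 0.15 1.33] stand Fx 3.16 w 0.009190730605362067
```

apply_moves([
  [0, 0.001, 0, 0, 0, 0, 0],
  [0, 0.002, 0, 0, 0, 0, 0],
  [0, 0.002, 0, 0, 0, 0, 0],
  [0, 0.002, 0, 0, 0, 0, 0],
], grip_force=8)

```text
time_s: 24.1
tool_pos: [0.609, -0.1778, 0.2132]
tool_rot: [159.9, -0.1, 82.0]
force: [2.4, -0.5, 4.0]
grip_width: 0.0098
grasp_force: 8.0
```

```bash
python3 - <<'E'
from h import *
gr()
im=viewer.read_camera('side');cv2.imwrite('pics/e.png',cv2.resize(im[60:270,180:400,::-1],None,fx=2.8,fy=2.8,interpolation=cv2.INTER_CUBIC)); gr()
E
```

```text
t 24.1 grasp stand x -0.0006 y 0.0010 z 0.2310 rot [ 1.599e+02 -1.000e-01  8.200e+01] F [ 2.43 -0.47  3.97] stand Fx 2.48 w 0.009848099944391425
t 24.15 grasp stand x -0.0006 y 0.0009 z 0.2309 rot [ 1.599e+02 -1.000e-01  8.200e+01] F [2.29 0.01 4.73] stand Fx 2.26 w 0.009684952491157478
```

View pics/e.png

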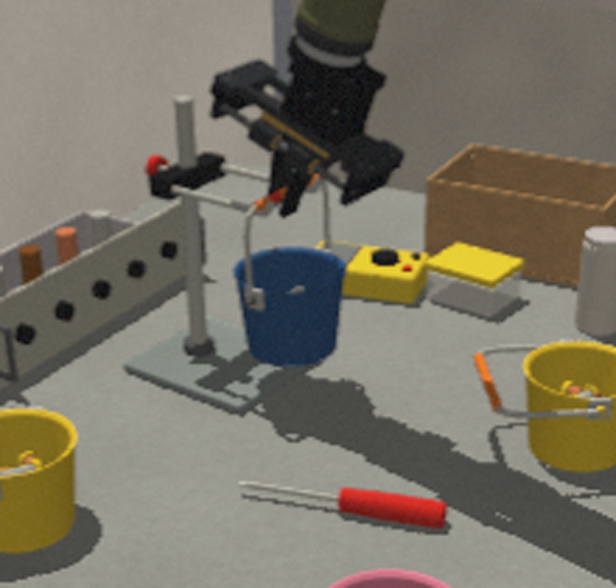

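The side view shows the grip lying across both prongs behind the red tips and the pail hanging below. I ease off the slight downward press, then open.

apply_moves([
  [0, 0.001, -0.002, 0, 0, 0, 0],
  [0, 0.001, -0.004, 0, 0, 0, 0],
  [0, 0.001, -0.004, 0, 0, 0, 0],
])

```text
time_s: 24.45
tool_pos: [0.6089, -0.1779, 0.2133]
tool_rot: [159.9, -0.1, 82.0]
force: [5.4, -0.5, 1.4]
grip_width: 0.0099
grasp_force: 8.0
```

```bash
python3 - <<'E'
from h import *
for _ in range(2):
    gr(); viewer.read_camera('side')
E
```

```text
t 24.45 grasp stand x -0.0007 y 0.0009 z 0.2311 rot [ 1.599e+02 -1.000e-01  8.200e+01] F [ 5.38 -0.5   1.37] stand Fx 5.39 w 0.009891021700499353
t 24.5 grasp stand x -0.0007 y 0.0010 z 0.2311 rot [ 1.599e+02 -1.000e-01  8.200e+01] F [ 5.   -0.92  1.59] stand Fx 5.08 w 0.009774695664317849
```

apply_moves([
  [0, 0.001, 0, 0, 0, 0, 0],
  [0, 0.003, 0, 0, 0, 0, 0],
  [0, 0.003, 0, 0, 0, 0, 0],
], grip_force=3)

```text
time_s: 24.85
tool_pos: [0.6089, -0.1778, 0.2133]
tool_rot: [160.0, -0.1, 82.0]
force: [3.7, -0.2, 0.8]
grip_width: 0.01
grasp_force: 3.0
```

```bash
python3 - <<'E'
from h import *
for _ in range(3):
    gr(); viewer.read_camera('side')
E
```

```text
t 24.85 grasp stand x -0.0007 y 0.0009 z 0.2311 rot [ 1.6e+02 -1.0e-01  8.2e+01] F [ 3.68 -0.17  0.83] stand Fx 3.67 w 0.010012174164007457
t 24.9 grasp stand x -0.0007 y 0.0010 z 0.2311 rot [ 1.6e+02 -1.0e-01  8.2e+01] F [ 3.38 -0.21  1.38] stand Fx 3.38 w 0.009697046916417566
t 24.95 grasp stand x -0.0007 y 0.0009 z 0.2312 rot [ 1.6e+02 -1.0e-01  8.2e+01] F [3.61 0.02 0.15] stand Fx 3.57 w 0.009675663474668469
```

apply_moves([
  [0, 0, 0, 0, 0, 0, 0.15],
  [0, 0, 0, 0, 0, 0, 0.2],
  [0, 0, 0, 0, 0, 0, 0.28],
  [0, 0, 0, 0, 0, 0, 0.35],
  [0, 0, 0, 0, 0, 0, 0.35],
  [0, 0, 0, 0, 0, 0, 0.35],
])

```text
time_s: 25.6
tool_pos: [0.6089, -0.1779, 0.2135]
tool_rot: [160.0, -0.1, 82.0]
force: [-0.3, -0.4, -0.7]
grip_width: 0.0296
grasp_force: 0.0
```

```bash
python3 - <<'E'
from h import *
gr()
C=cam('wrist');im=viewer.read_camera('wrist');cv2.imwrite('pics/f.png',im[:,:,::-1])
m=cv2.inRange(cv2.cvtColor(im,cv2.COLOR_RGB2HSV),(3,120,40),(18,255,255))
N,l,st,ce=cv2.connectedComponentsWithStats(m)
for i in range(1,N):
    if st[i,4]>40:
        p=onz('wrist',ce[i],.2311,C)[0]-O;print(st[i],ce[i].round(1),'stand',p@X,p@Y)
o=env.get_obs();print(proj('wrist',np.array([O+[0,0,.2311]]),C))
E
```

```text
t 25.6 grasp stand x -0.0006 y 0.0009 z 0.2313 rot [ 1.6e+02 -1.0e-01  8.2e+01] F [-0.3  -0.4  -0.66] stand Fx -0.24 w 0.029572451264754683
[492  43  48  28 849] [513.3  57.8] stand 0.1288891564908265 0.11162242834816449
[533  59  12   6  44] [538.1  61.4] stand 0.14892583092342995 0.1109778211704035
[482 153  47  25 842] [505.  164.9] stand 0.13852366026090251 0.05438104981990479
[217 170  38  37 368] [233.2 184.5] stand -0.022563382863710547 0.055195595357176254
[ 270  189   22  113 2232] [280.  246.4] stand -0.0017350381045456715 0.023932662293663146
[502 205  18  16 125] [508.1 212.6] stand 0.15019840912602656 0.023755014297563798
[271 331  19  32 439] [278.2 343.6] stand -0.0027586942567015098 -0.03085459071353598
[[283.37991138 290.61029455]]
```

apply_moves([
  [0, 0, -0.03, 0, 0, 0, 0.35],
  [0, 0, -0.09, 0, 0, 0, 0.35],
  [0, 0, -0.17, 0, 0, 0, 0.35],
  [0, 0, -0.27, 0, 0, 0, 0.35],
  [0, 0, -0.4, 0, 0, 0, 0.35],
  [0, 0, -0.55, 0, 0, 0, 0.35],
  [0, 0, -0.7, 0, 0, 0, 0.35],
  [0, 0, -0.7, 0, 0, 0, 0.35],
  [0, 0, -0.7, 0, 0, 0, 0.35],
  [0, 0, -0.7, 0, 0, 0, 0.35],
  [0, 0, -0.7, 0, 0, 0, 0.35],
  [0, 0, -0.7, 0, 0, 0, 0.35],
])

```text
time_s: 26.85
tool_pos: [0.5614, -0.1712, 0.3439]
tool_rot: [160.1, -0.1, 82.0]
force: [0.4, 1.3, -0.4]
grip_width: 0.0304
grasp_force: 0.0
```

```bash
python3 - <<'E'
from h import *
gr()
a=viewer.read_camera('side')
for _ in range(12): b=viewer.read_camera('side')
print('motion',[int((np.abs(a.astype(int)-b).max(2)[100:230,220:330]>40).sum())])
for im in(a,b):
    print(comp(im,(220,130,330,230),(100,100,25),(125,255,255))[:2], comp(im,(255,100,310,150),(3,120,60),(18,255,255))[:2])
print('pred grip',proj('side',[O+[0,0,.231]+Y*s for s in(-.052,0,.052)]))
E
```

```text
t 26.85 grasp stand x -0.0486 y 0.0009 z 0.3618 rot [ 1.601e+02 -1.000e-01  8.200e+01] F [ 0.35  1.34 -0.35] stand Fx 0.16 w 0.03042496019940775
motion [1]
(array([ 267,  149,   36,   42, 1182], dtype=int32), array([285.1, 169.1])) (array([271, 121,  24,  14,  76], dtype=int32), array([282.8, 127.2]))
(array([ 267,  149,   36,   42, 1182], dtype=int32), array([285.1, 169.1])) (array([271, 121,  25,  14,  77], dtype=int32), array([282.9, 127.2]))
pred grip [[291.84388222 122.66471007]
 [281.03726899 127.96472584]
 [269.6045769  133.57627734]]
```

The pail is hanging still, and the grip is at (283,127) against the predicted (281,128), up against the tips. I hand the job in.

```bash
python3 -c "
from h import *
print(env.sign_off())"
```

```text
the job is handed in; nothing more can be done
None
```

The blue pail hangs still on both prongs with its grip against the red tips, set down gently and released; the job is handed in at about 27 s, but the pail was dragged about 9 mm along the table while the bail was being raised.

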